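# Send a helmet shell down the gravity rail

## Robot

A 6-joint arm with a two-finger parallel gripper is mounted at the origin on the work surface. World frame = base frame: x ahead of the robot, y to its left, z up, the work surface at z = 0. Lengths are in mm, angles in rad, forces in N, time in s.
With the tool pointing down it reaches from about 400 to 825 mm from the base axis. Payload 7 kg.
Tool frame: the origin (TCP) lies at the very end of the fingers, on their centre line; the grasp point (between the pads) lies 19 mm behind it; z points along the fingers, y is the direction in which the jaws open and shut (so a half turn about z gives the same grasp; the last joint's range is limited). The gripper opens to 88 mm and grips with 3 to 60 N. Pads are 19 mm wide; open, the fingers measure 130 mm over their backs; the gripper's body (78 mm by 193 mm) begins 47 mm behind the grasp point.
Start: joints at [-0.97, 0.359, 0.012, 0, -1.224, -0.288], TCP at [207.687, -642.232, 226.561] pointing down, gripper open.
Joint ranges: [-3.07, 3.07], [-1.43, 2.12], [-1.02, 1.25], [-3.03, 1.67], [-3.05, -0], [-3.03, 3.03]. Speed limits (rad/s): [2.39, 2.39, 3.01, 3.14, 3.14, 3.14].

## Interface

Orientations are given as a unit quaternion [x, y, z, w].
In Python, from plant import bot gives the robot as it stands. Calls block until the motion is done:
- bot.move_ptp(position, orientation): joint-space move of the TCP to a pose.
- bot.line_to(position, velocity=150, ori=None): straight line of the TCP; ori=None keeps the orientation; velocity is the mean speed in mm/s.
- bot.move_joints(angles): joint-space move.
- bot.move_gripper(opening, force=None): finger opening in mm; force is the grip in N (None keeps the last); returns when the fingers have stopped.
- bot.pause(seconds).
- bot.solve_ik(position, orientation): joint angles nearest the present ones, or None.
- bot.read_state(): the state.
- bot.camera(name): name is "side" or "top"; returns the picture (384x512x3 uint8, red, green, blue); there is no depth.
- bot.get_calibration(name): a dict with "fx", "fy", "cx", "cy" (pixels), "distortion" ([k1, k2, p1, p2, k3] as OpenCV has them; the pictures are not rectified), "view" (4x4, takes a point from world to camera coordinates). Camera axes: x right, y up, looking along -z (the intrinsics and any distortion apply to the point x, -y, -z); pixel columns grow to the right and rows downward; lengths in mm; the calibration is good to about 2 mm. A picture is of the moment at which its call begins. get_calibration takes no time and is no camera call.
A pose or a line that the arm cannot do raises bot.Unreachable and nothing moves.
- bot.close_job(): hands the job in, once; it reports no verdict.
The state is a dict: "t": time; "joint_pos": joint angles; "qvel": joint speeds; "tau": joint torques, N m; "tcp_pos": TCP position; "eef_rot": TCP orientation; "contact_force": force on the tool from outside, world axes, zero at the start; "moment": the same for the moment, N m; "width": finger opening in mm.
Only numpy, scipy, OpenCV 4.12 (cv2) and the standard library are available. Lean on these libraries where they do the work, as an engineer would, in place of code of your own. Each camera call takes 0.05 s, during which the arm holds its last target.

## Task

Send the helmet shell on its carrier to the next station: hook its two-wheel trolley over the upper end of the sloping rail, ahead of the spring back-stop, and settle both grooved wheels on the bar by feel. Keeping it on the bar, push it along until the back-stop has snapped shut behind it, then let go while it is still short of the end stop, so that it rolls down by itself and stays at the stop. Be gentle with the rail (never press, jam or drop the trolley on it: stay well under 15 N), and leave the other things on the bench where they are.

Things in the scene. Friction and masses are not known exactly. Their poses are not given: they have to be found in the camera images.
- rail_stand: Bench-top gravity rail, fixed. Origin on the bench under the upper (loading) end of its bar; x downhill along the bar (level), y left across it, z up. Bar: flat steel on edge, 8 mm thick (y -4 to 4), 28 mm tall. Two posts at the right (x 60 and 400, y -160 to -190 mm, up to 290 mm tall) carry it by cross arms 14 mm or more below its top edge; its left side and top are free.
- rail_load (a point): Place to hook on: on the bar's middle line at rail_stand x 60, z 252 mm, the lowest that the bar's top edge can be there; axes as rail_stand. The bar turns on a level pivot at x 400, z 218 mm (its mid-height); its slope, set by hand between 0.06 and 0.12 rad, is not measured and stays as set. Top edge: z = 232 mm + (400 mm - x) * tan(slope), so 252 to 273 mm here.
- rail_go (a point): Place to let go: on the bar's middle line at rail_stand x 225 mm, past the back-stop, z 242 mm, the lowest that the top edge can be there. From here the trolley rolls by itself, in 1 to 5 s, to the end stop: a small rubber pad on a soft spring buffer, level with the trolley's top plate, face at x 420 mm, that gives a few mm. At rest against it carrier_tread is at x 380 to 385, z 233 mm.
- backstop (a joint): Back-stop: spring finger 45 mm long, 12 mm tall, on an upright pivot (rail_stand x 135, y -45), reaching from the right to the bar's middle line, 18 mm above its top edge. 0 rad shut; swings downhill only. Pushed by the trolley (1 to 3 N) it opens to 0.9 rad, rubs along the right side plate, holding a trolley let go there, and snaps shut once carrier_tread is past x 215 mm.
- carrier_lug (a point): Grip of the carrier, taken from above: centre of an upright black block on the trolley, 30 mm along it (x), 14 mm across (y), 40 mm tall, 247 mm up at the start, when the carrier (0.33 to 0.46 kg, balanced under the grip) stands on its helmet shell. Carrier axes: x along the trolley, y left, z up. On the rail its x must point downhill (it starts within 0.8 rad of that).
- carrier_tread (a point): Point 60 mm straight below carrier_lug, between the two wheels on their running line: the bar's top edge comes here when seated. Wheels 25 mm before and behind it, running faces 12 mm wide, flanges reaching 5 mm lower, so 2 mm play either side of the bar. Side plates 84 mm long, outer faces at y 16 and -16, from 5 to 40 mm above this point, where the top plate under the grip ends.
- carrier_foot (a point): Foot of the carrier's C-shaped strap, 76 mm straight below carrier_tread (8 mm round bar). The strap runs down at the left (y 18 mm) and back under the middle: the C is open to the right (-y) and is passed over the bar from the left, flanges above the bar, foot below it. Under it hangs the helmet shell: 250 mm along x, 180 mm wide, its rim 187 mm below carrier_tread.
- tape_roll: Bystander: roll of tape lying flat, 100 mm across, 25 mm tall; origin under its centre.
- clip_jar: Bystander: closed plastic jar of strap clips, 60 mm across, 75 mm tall; origin under its centre.
- bench_brush: Bystander: bench brush lying on the bench, about 200 mm long; origin under its middle.

How it is judged:
By the outcome, as a careful person would: the job done as asked, in the order asked, and still so for the second after the job is handed in, with the robot touching nothing.
It also fails if it takes over 72 s, if anything falls off the work surface, if the arm or the gripper's body presses on something with over 40 N, if the wrist force passes 120 N, or if a joint passes its speed limit or range.

## Working session

There is one attempt and no reset: what is moved stays moved. The work goes in short steps, each a Python script; the robot and the scene stay as the last script left them, time stands still between calls to the robot, and variables do not carry over. Pictures are saved under pics/ and viewed, and the job is handed in when it is done.

```bash
ls; mkdir -p pics
python3 - <<'E'
from plant import bot
import cv2, numpy as np
for n in ("side","top"):
    im=bot.camera(n); cv2.imwrite(f"pics/{n}0.png",cv2.cvtColor(im,cv2.COLOR_RGB2BGR))
    c=bot.get_calibration(n); print(n,{k:np.round(v,4).tolist() for k,v in c.items()})
s=bot.read_state(); print({k:np.round(v,3).tolist() for k,v in s.items()})
E
```

```text
pics
side {'fx': 455.2342, 'fy': 455.2342, 'cx': 255.9646, 'cy': 188.7913, 'distortion': [0.027, 0.0, 0.0, 0.0, 0.0], 'view': [[-0.9782, -0.2072, 0.0159, 589.5391], [0.1687, -0.7471, 0.643, -81.2284], [-0.1213, 0.6317, 0.7657, -1354.8552], [0.0, 0.0, 0.0, 1.0]]}
top {'fx': 453.7423, 'fy': 453.7423, 'cx': 257.6484, 'cy': 187.3423, 'distortion': [-0.1436, 0.0, 0.0, 0.0, 0.0], 'view': [[-0.0192, -0.9997, -0.0175, 168.8532], [0.9832, -0.022, 0.181, -592.9093], [-0.1813, -0.0138, 0.9833, -1214.3095], [0.0, 0.0, 0.0, 1.0]]}
{'t': 0.1, 'joint_pos': [-0.97, 0.359, 0.011, -0.0, -1.224, -0.288], 'qvel': [0.0, -0.001, 0.001, 0.002, -0.0, -0.001], 'tau': [-0.001, -58.416, 29.375, 7.015, 0.01, -0.0], 'tcp_pos': [207.556, -641.838, 225.73], 'eef_rot': [-0.156, 0.988, 0.001, -0.0], 'contact_force': [-0.123, 0.013, 0.702], 'moment': [-0.014, 0.013, 0.017], 'width': 87.464}
```

View pics/side0.png

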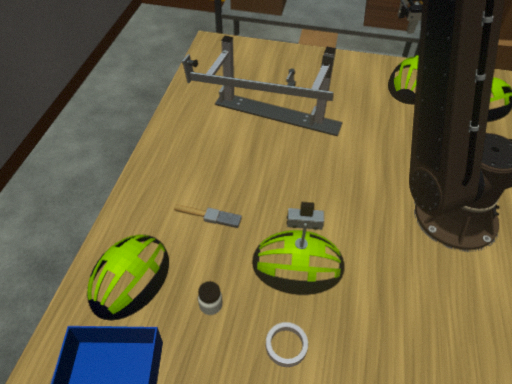

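View pics/top0.png

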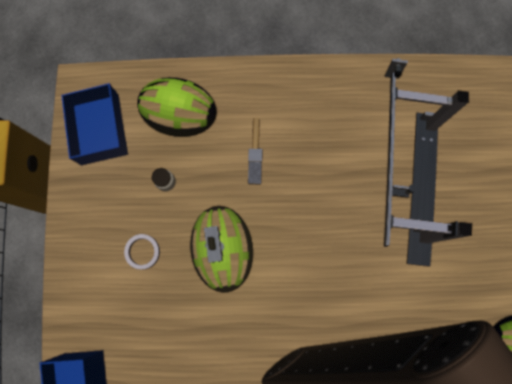

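The side view shows the carrier at about (305,215), and the rail at the top running from its upper end at the right (330,95) to the stop at the left (187,65). The top view shows the lug at about (212,243), the rail's upper end at (387,245), its end stop at (397,68) and the back-stop at (402,190). I'll enlarge both.

```bash
cat > h.py <<'E'
import numpy as np, cv2
from plant import bot
from scipy.optimize import least_squares
def cal(n):
    c=bot.get_calibration(n); K=np.array([[c['fx'],0,c['cx']],[0,c['fy'],c['cy']],[0,0,1]]); return K,np.array(c['distortion'],float),np.array(c['view'])
def proj(n,P):
    K,d,V=cal(n); P=np.atleast_2d(P); q=(V[:3,:3]@P.T).T+V[:3,3]; q=q*[1,-1,-1]
    return cv2.projectPoints(q.reshape(-1,1,3),np.zeros(3),np.zeros(3),K,d)[0].reshape(-1,2)
def ray(n,uv):
    K,d,V=cal(n); a=cv2.undistortPoints(np.array(uv,float).reshape(1,1,2),K,d).ravel()
    R=V[:3,:3]; o=-R.T@V[:3,3]; v=R.T@np.array([a[0],-a[1],-1]); return o,v
def atz(n,uv,z):
    o,v=ray(n,uv); return o+v*(z-o[2])/v[2]
def tri(us,ut):
    f=lambda P: np.r_[proj('side',P)[0]-us,proj('top',P)[0]-ut]
    r=least_squares(f,[500,-100,200]); return r.x, r.fun
def crop(n,name,x,y,w,h,s,im=None):
    if im is None: im=bot.camera(n)
    c=cv2.resize(im[y:y+h,x:x+w],None,fx=s,fy=s,interpolation=cv2.INTER_CUBIC)
    c=cv2.cvtColor(c,cv2.COLOR_RGB2BGR)
    for i in range(0,w,10): cv2.line(c,(i*s,0),(i*s,6 if i%50 else 12),(0,0,255),1); 
    for j in range(0,h,10): cv2.line(c,(0,j*s),(6 if j%50 else 12,j*s),(0,0,255),1)
    cv2.imwrite(f'pics/{name}.png',c)
E
python3 - <<'E'
from h import *
s=cv2.cvtColor(cv2.imread('pics/side0.png'),cv2.COLOR_BGR2RGB);t=cv2.cvtColor(cv2.imread('pics/top0.png'),cv2.COLOR_BGR2RGB)
crop('side','s_car',240,190,120,110,5,s)
crop('side','s_rail',170,20,190,120,4,s)
crop('top','t_car',170,190,110,110,5,t)
crop('top','t_rail',360,50,120,225,2,t)
crop('top','t_up',370,170,110,100,6,t)
crop('top','t_dn',370,55,110,60,6,t)
E
```

```text
(no output)
```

View pics/s_car.png

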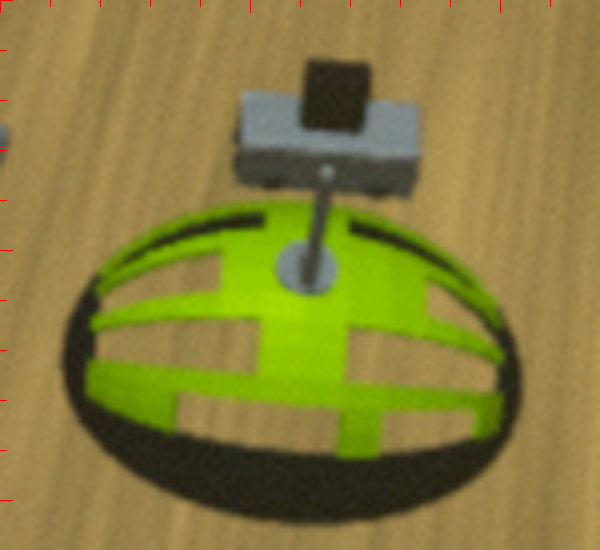

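View pics/s_rail.png

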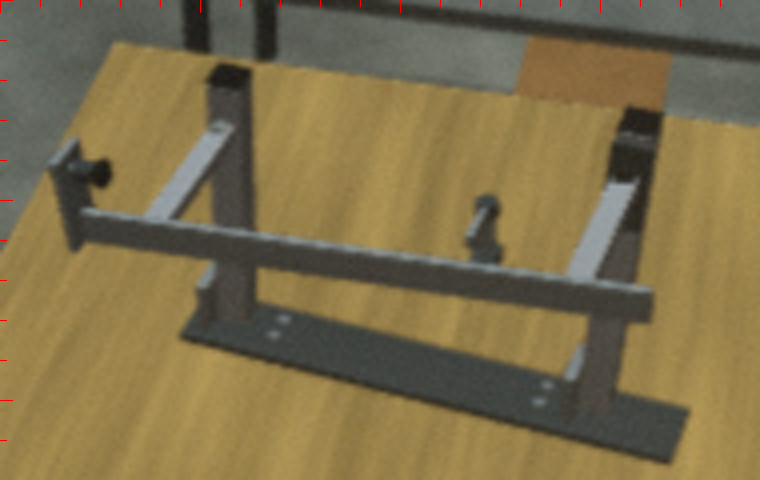

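View pics/t_car.png

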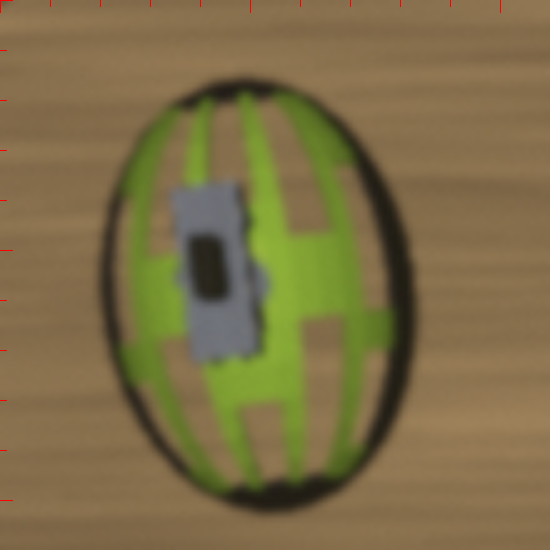

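View pics/t_up.png

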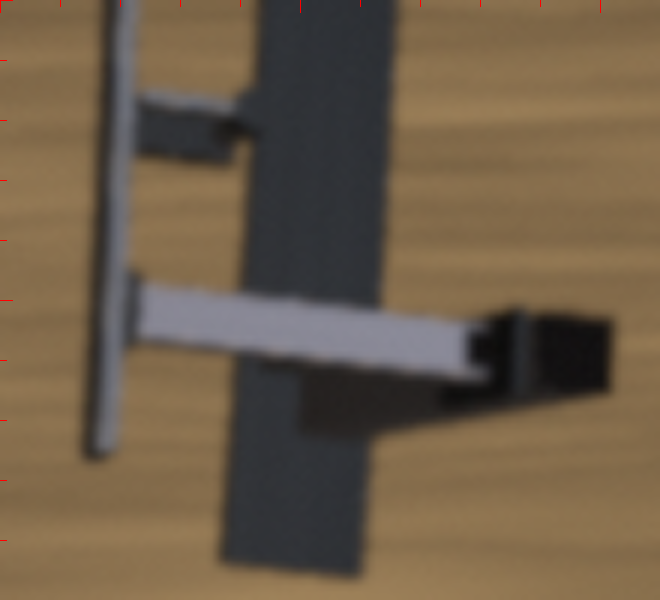

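View pics/t_dn.png

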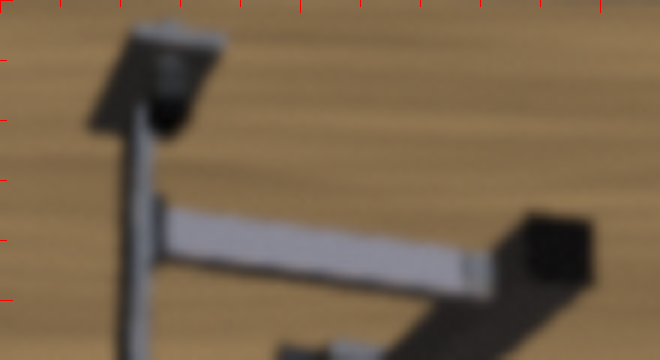

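```bash
cat > fit.py <<'E'
from h import *
def Rz(a): return np.array([[np.cos(a),-np.sin(a),0],[np.sin(a),np.cos(a),0],[0,0,1]])
def rail(p,P): return (Rz(p[2])@np.atleast_2d(P).T).T+[p[0],p[1],0]
def top(p,x): return 232+(400-x)*np.tan(p[3])
if __name__=='__main__':
    for n in('side','top'): print(n,np.round(ray(n,(256,190))[0]))
    t=lambda a,b:(370+a/6,170+b/6); d=lambda a,b:(370+a/6,55+b/6); s=lambda a,b:(170+a/4,20+b/4)
    def res(p):
        r=[]
        r+=list(proj('top',rail(p,[0,0,top(p,0)]))[0]-t(106,450))
        r+=list(proj('side',rail(p,[0,0,top(p,0)]))[0]-s(652,289))
        def line(n,uv):
            a,b=proj(n,rail(p,[[0,0,top(p,0)],[400,0,top(p,400)]])); e=(b-a)/np.linalg.norm(b-a); w=np.array(uv)-a; return e[0]*w[1]-e[1]*w[0]
        for uv in (t(127,0),d(140,350),d(145,150)): r.append(line('top',uv))
        for uv in (s(450,262),s(250,233),s(90,211)): r.append(line('side',uv))
        return np.array(r)
    f=least_squares(res,[400,-290,0,.09]); print('rail',np.round(f.x,4),np.round(f.fun,2))
    c=lambda a,b:(170+a/5,190+b/5); q=lambda a,b:(240+a/5,190+b/5)
    # carrier plate corners z=227, 84x32
    C=np.array([[42,16,40],[42,-16,40],[-42,-16,40],[-42,16,40]])
    obt=[c(172,190),c(240,184),c(262,350),c(195,362)]
    L=np.array([[15,7,80],[15,-7,80],[-15,-7,80],[-15,7,80]])
    def rc(p):
        P=(Rz(p[2])@C.T).T+[p[0],p[1],187]
        r=(proj('top',P)-obt).ravel()
        # side: visible left edge top corners (+x left in image): y=+16
        r=np.r_[r,(proj('side',P[[0,3]])-[q(235,150),q(420,160)]).ravel()]
        return r
    g=least_squares(rc,[450,120,0],loss='soft_l1'); print('car',np.round(g.x,4)); print(np.round(rc(g.x),1))
    for nm in('top','side'):
        im=cv2.imread(f'pics/{nm}0.png'); S=6 if nm=='top' else 6
        x,y,w,h=(175,200,100,95) if nm=='top' else (240,190,120,95)
        v=cv2.resize(im[y:y+h,x:x+w],None,fx=S,fy=S,interpolation=cv2.INTER_CUBIC)
        for Q,col in((C,(0,0,255)),(L,(0,255,255)),(L-[0,0,40],(255,0,0))):
            P=(Rz(g.x[2])@Q.T).T+[g.x[0],g.x[1],187]
            pp=((proj(nm,P)-[x,y]+.5)*S).astype(int); cv2.polylines(v,[pp],True,col,1)
        cv2.imwrite(f'pics/ov_{nm}.png',v)
        x,y,w,h,S=(370,55,110,200,3) if nm=='top' else (170,20,190,120,4)
        v=cv2.resize(im[y:y+h,x:x+w],None,fx=S,fy=S,interpolation=cv2.INTER_CUBIC); p=f.x
        for Q in ([[0,4,top(p,0)],[440,4,top(p,440)],[440,-4,top(p,440)],[0,-4,top(p,0)]],[[0,4,top(p,0)-28],[440,4,top(p,440)-28]],[[45,-160,290],[75,-160,290],[75,-190,290],[45,-190,290]],[[385,-160,290],[415,-160,290],[415,-190,290],[385,-190,290]],[[135,-45,top(p,135)+24],[135,0,top(p,135)+24]]):
            pp=((proj(nm,rail(p,Q))-[x,y]+.5)*S).astype(int); cv2.polylines(v,[pp],False,(0,0,255),1)
        cv2.imwrite(f'pics/ovr_{nm}.png',v)
E
python3 fit.py
```

```text
side [ 426.  917. 1080.]
top [ 366.  139. 1304.]
rail [ 4.156056e+02 -1.400980e+02 -1.442000e-01  1.094000e-01] [ 0.24  0.08 -0.06  0.16  0.37  0.35 -0.1  -0.29 -0.19 -0.4 ]
car [430.5406 262.6409  25.2587]
[-0.3 -0.6 -0.7 -1.3 -0.4  0.6 -0.4  0.1  1.  -2.   0.2 -1.2]
```

View overlays.

View pics/ov_top.png

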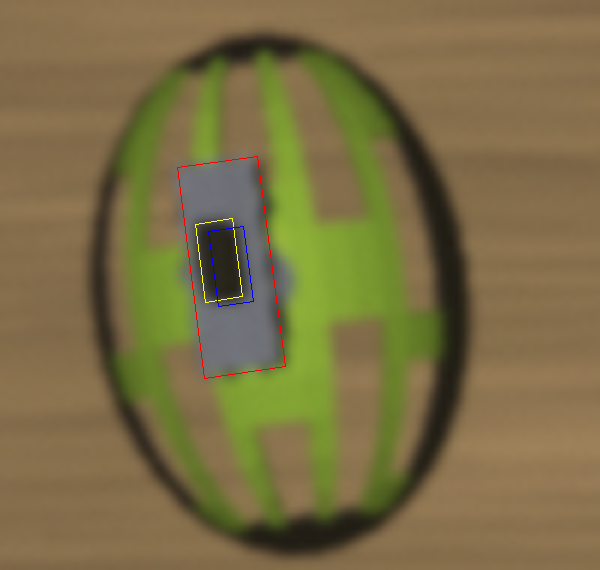

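View pics/ov_side.png

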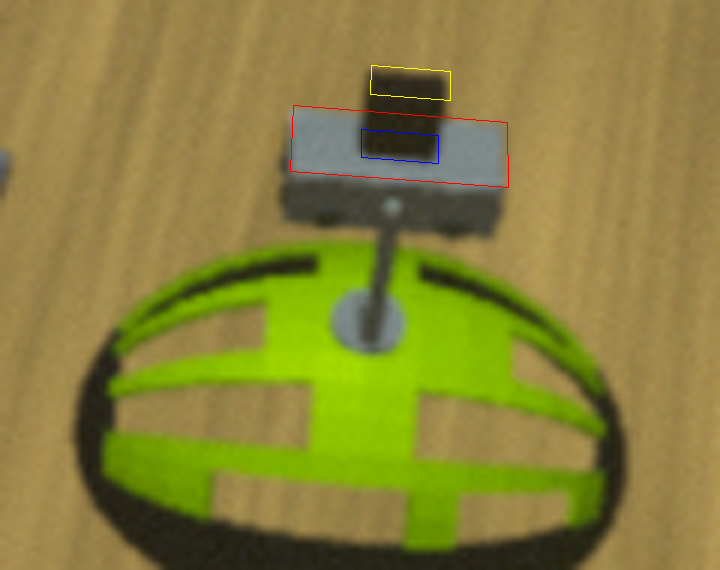

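View pics/ovr_top.png

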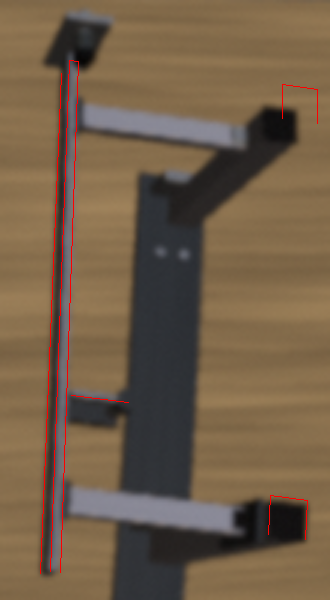

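View pics/ovr_side.png

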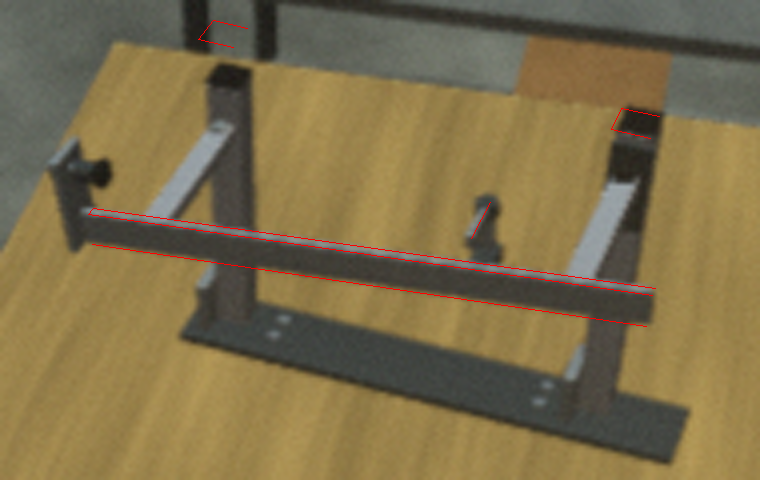

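The rail fit is good: residuals are at most 0.4 px, and the 290 mm post top and the back-stop both line up. It gives the upper end at (415.6, −140.1), yaw −0.144 and slope about 0.11. The carrier is at about (431, 262.6) with yaw 0.126. I'll fetch it.

```bash
cat > m.py <<'E'
from fit import *
from scipy.spatial.transform import Rotation as Ro
RAIL=np.array([415.6,-140.1,-0.1442,0.1094])
def quat(yaw,pitch=0):
    C=Rz(yaw)@Ro.from_euler('y',pitch).as_matrix()   # carrier axes, +pitch = nose down
    return Ro.from_matrix(np.c_[-C[:,0],C[:,1],-C[:,2]]).as_quat(), C
def st(msg=''):
    s=bot.read_state(); print(msg,'t%.2f'%s['t'],'tcp',np.round(s['tcp_pos'],1),'F',np.round(s['contact_force'],2),'M',np.round(s['moment'],2),'w%.1f'%s['width']); return s
E
python3 - <<'E'
from m import *
p=bot.read_state()['tcp_pos']
bot.line_to([p[0],p[1],460],velocity=300)
q,C=quat(0.126)
bot.move_ptp([431,263,460],q); st('above')
bot.line_to([431,263,290],velocity=250)
st('hover')
crop('top','hov_t',170,190,110,110,5); crop('side','hov_s',230,150,130,120,5)
E
```

```text
above t4.28 tcp [430.  263.5 460.8] F [-0.01 -0.28 -0.9 ] M [-0.02  0.04  0.  ] w87.7Traceback (most recent call last):
  File "<stdin>", line 6, in <module>
plant.Unreachable: the arm cannot follow that straight line within its joint ranges
```

Run:
```python
from m import *
print(np.round(bot.read_state()['joint_pos'],3))
for yaw in (0.126,0.126+np.pi):
  q,_=quat(yaw)
  for z in (460,400,350,290,230):
    j=bot.solve_ik([431,263,z],q); print(yaw,z,None if j is None else np.round(j,3))
q,_=quat(-.1442,.1094)
for y in (100,0):
  for x in (60,225):
    P=rail(RAIL,[x,y,top(RAIL,x)+45])[0]; j=bot.solve_ik(P,q); print(P,None if j is None else np.round(j,3))
```

```text
[-2.982 -1.252  0.089 -0.    -2.914  1.538]
0.126 460 [-2.983 -1.254  0.09   0.    -2.914  1.539]
0.126 400 [-2.983 -1.351 -0.042  0.    -2.88   1.539]
0.126 350 [-2.983 -1.431 -0.141  0.    -2.86   1.539]
0.126 290 [ 0.938  0.038 -0.251  0.    -1.282 -2.382]
0.126 230 [ 0.938  0.074 -0.35   0.    -1.147 -2.382]
3.267592653589793 460 [-2.983 -1.254  0.09  -0.    -2.914 -1.603]
3.267592653589793 400 [-2.983 -1.351 -0.042 -0.    -2.88  -1.603]
3.267592653589793 350 [-2.983 -1.431 -0.141 -0.    -2.86  -1.603]
3.267592653589793 290 [ 0.938  0.038 -0.251  0.    -1.282  0.759]
3.267592653589793 230 [ 0.938  0.074 -0.35   0.    -1.147  0.759]
[489.34734887 -49.75992841 314.34510557] [ 0.263  0.078 -0.14  -0.044 -1.453 -1.971]
[652.63484409 -73.47055692 296.22174551] [ 0.164  0.367  0.189 -0.033 -1.497 -1.875]
[ 474.97727099 -148.72204673  314.34510557] [ 0.073  0.087 -0.138 -0.024 -1.452 -1.784]
[ 638.26476621 -172.43267524  296.22174551] [ 0.02   0.374  0.194 -0.018 -1.498 -1.733]
```

Run:
```python
from m import *
bot.move_joints([-0.97,0,.1,0,-1.671,-.288]); st('back')
bot.move_joints([.938,0,-.05,0,-1.521,.759]); s=st('above')
q,_=quat(0.126+np.pi)
print(bot.solve_ik([431,263,290],q))
bot.move_ptp([431,263,300],q); st('hover')
print(np.round(bot.read_state()['joint_pos'],3))
crop('top','hov_t',170,190,110,110,5); crop('side','hov_s',230,150,130,120,5)
```

```text
back t7.17 tcp [ 101.6 -488.7  469.7] F [-0.29  0.41 -1.02] M [0.   0.03 0.01] w87.5
above t10.05 tcp [428.8 259.3 399.3] F [-0.46  0.85  0.79] M [-0.1   0.11  0.01] w87.7
[ 0.93755091  0.03762017 -0.25095272  0.         -1.28222344  0.75924542]
hover t10.53 tcp [431.8 262.7 301.1] F [0.02 0.91 1.75] M [-0.01  0.1  -0.02] w87.6
[ 9.370e-01  3.300e-02 -2.310e-01  1.000e-03 -1.306e+00  7.590e-01]
```

View pics/hov_s.png

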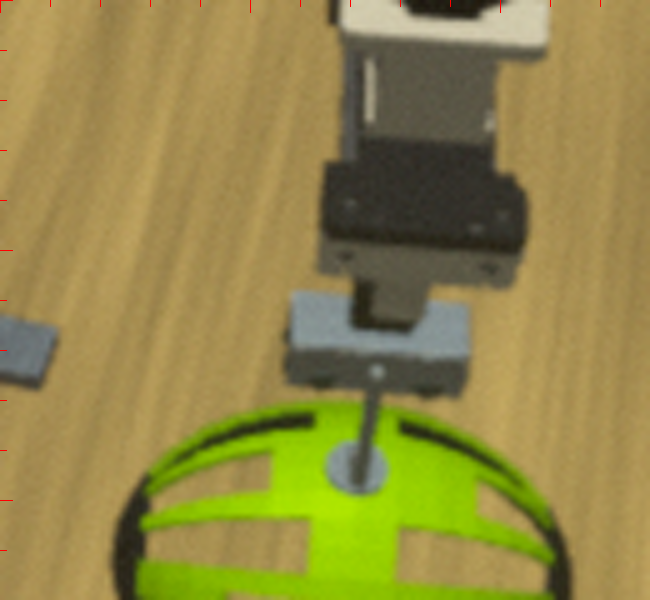

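View pics/hov_t.png

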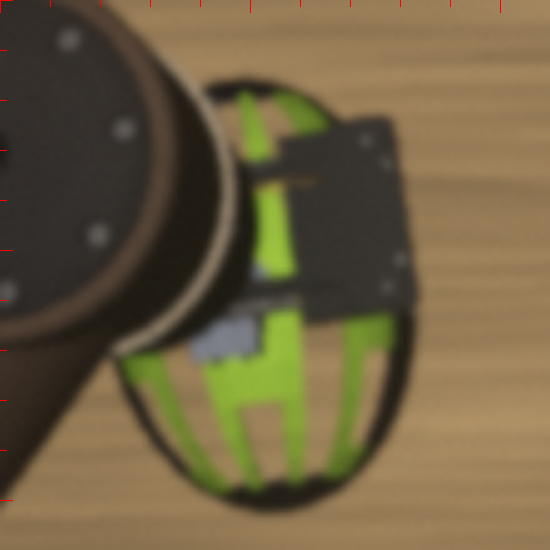

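The side view shows the finger tip centred about 1 px right of the lug, so the lug is about 2 mm further in +x. The fingers clearly straddle it. I'll go down and grip with x shifted by +2.

Run:
```python
from m import *
bot.line_to([433,263,233],velocity=150); st('down')
bot.move_gripper(20,force=20); st('w20')
bot.move_gripper(5,force=30); st('grip')
bot.pause(0.3); st()
crop('side','gr_s',230,150,130,120,5)
```

```text
down t11.23 tcp [433.7 263.5 234.4] F [-0.14  0.47 -0.16] M [-0.03  0.12 -0.  ] w87.7
w20 t12.43 tcp [433. 263. 233.] F [ 0.33  0.34 -0.01] M [-0.15  0.12 -0.01] w19.9
grip t12.72 tcp [432.8 262.9 232.8] F [-1.14  0.05 -1.2 ] M [-0.01  0.24 -0.01] w13.5
 t13.03 tcp [432.8 262.9 232.8] F [-0.83 -1.56 -2.52] M [-0.14  0.27  0.01] w13.8
```

View pics/gr_s.png

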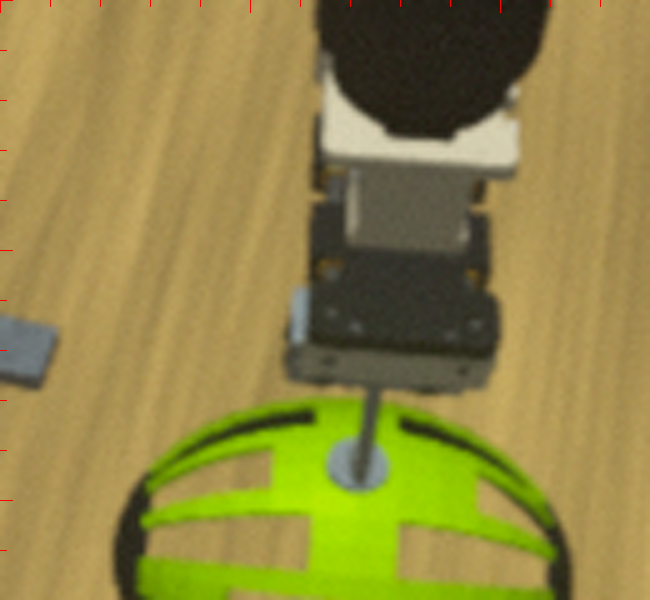

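The grip is good (width 13.8 mm, TCP 45.8 mm above the tread). I'll lift it and carry it to just left of the rail, pitched to the slope.

```bash
cat >> m.py <<'E'
DZ=45.8
def quat2(yaw,pitch=0):
    C=Rz(yaw)@Ro.from_euler('y',pitch).as_matrix()
    return Ro.from_matrix(np.c_[C[:,0],-C[:,1],-C[:,2]]).as_quat(), C
def tcp_for(x,y,h,p=RAIL,pitch=None,yaw=None):
    """TCP position+quat so tread is at rail x,y and h above bar top"""
    q,C=quat2(p[2] if yaw is None else yaw,p[3] if pitch is None else pitch)
    return rail(p,[x,y,top(p,x)+h])[0]+C@[0,0,DZ],q
def tread(s,p=RAIL):
    R=Ro.from_quat(s['eef_rot']).as_matrix(); w=np.array(s['tcp_pos'])+R[:,2]*DZ
    r=Rz(-p[2])@(w-[p[0],p[1],0]); C=R@np.diag([1,-1,-1])
    return np.r_[r[0],r[1],r[2]-top(p,r[0])], np.arctan2(C[1,0],C[0,0]), np.arcsin(-C[2,0])
E
python3 - <<'E'
from m import *
s=bot.read_state()
bot.line_to([432.8,262.9,345],velocity=120); bot.pause(.4); st('lifted')
P,q=tcp_for(60,60,16)
print(P)
P[2]+=0
bot.line_to(P,velocity=170,ori=q); bot.pause(.5); s=st('appr'); print(tread(s)); print(np.round(s['joint_pos'],3))
crop('top','ap_t',330,130,150,140,4); crop('side','ap_s',180,40,180,130,4)
E
```

```text
lifted t14.56 tcp [432.8 262.9 344.8] F [ 0.81 -1.25 -3.51] M [-0.11  0.12  0.02] w14.0
[488.54794948 -90.06335599 330.87130337]
appr t17.31 tcp [488.6 -90.  330.9] F [ 0.42  0.24 -4.44] M [-0.2  -0.41 -0.03] w13.6
(array([60.00211616, 60.04273028, 15.98845759]), np.float64(-0.14412503361723505), np.float64(0.1094000806129674))
[ 0.185  0.08  -0.104 -0.035 -1.49   1.246]
```

View pics/ap_t.png

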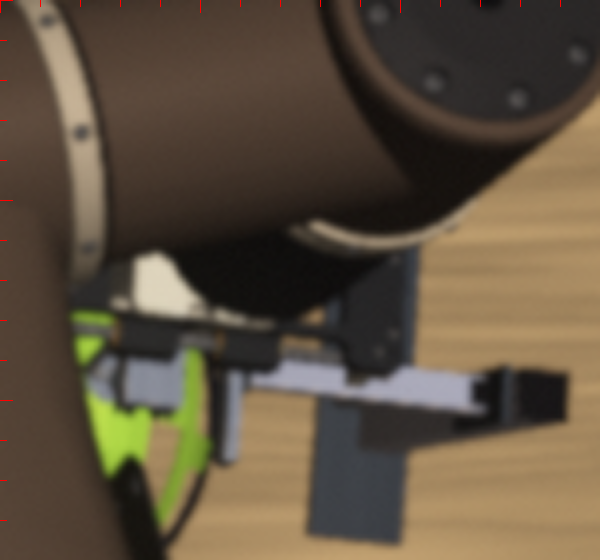

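View pics/ap_s.png

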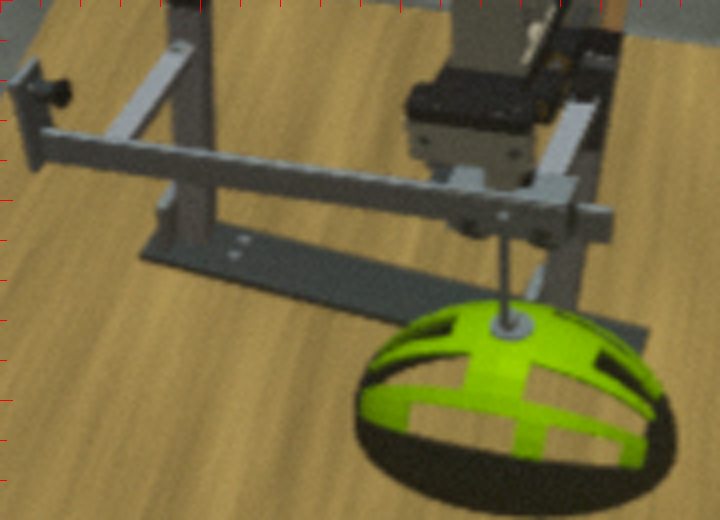

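The side view shows the carrier hanging upright just in front of the bar, its plate at about (320,90) and its foot clear below. The top view shows the plate's rear at (368,231) and the bar end at (387,245). I'll overlay the model to check the relative y.

```bash
cat >> m.py <<'E'
def ov(nm,name,x,y,w,h,S,im=None,p=RAIL):
    s=bot.read_state()
    if im is None: im=bot.camera(nm)
    cv2.imwrite(f'pics/{name}_raw.png',cv2.cvtColor(im,cv2.COLOR_RGB2BGR))
    v=cv2.cvtColor(cv2.resize(im[y:y+h,x:x+w],None,fx=S,fy=S,interpolation=cv2.INTER_CUBIC),cv2.COLOR_RGB2BGR)
    R=Ro.from_quat(s['eef_rot']).as_matrix(); o=np.array(s['tcp_pos'])+R[:,2]*DZ; C=R@np.diag([1,-1,-1])
    def dr(W,col): cv2.polylines(v,[(((proj(nm,W)-[x,y]+.5)*S)*16).astype(int)],False,col,1,cv2.LINE_AA,4)
    for Q in ([[-42,-16,40],[42,-16,40],[42,16,40],[-42,16,40],[-42,-16,40]],[[-42,16,5],[42,16,5]],[[-42,16,40],[-42,16,5]],[[42,16,40],[42,16,5]]):
        dr((C@np.array(Q).T).T+o,(0,0,255))
    for Q in ([[440,4,top(p,440)],[0,4,top(p,0)],[0,-4,top(p,0)],[440,-4,top(p,440)]],[[0,4,top(p,0)],[0,4,top(p,0)-28],[440,4,top(p,440)-28]]):
        dr(rail(p,Q),(0,255,255))
    cv2.imwrite(f'pics/{name}.png',v)
E
python3 - <<'E'
from m import *
ov('top','o1t',340,190,80,70,9); ov('side','o1s',270,60,70,50,10)
E
```

```text
(no output)
```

View pics/o1t.png

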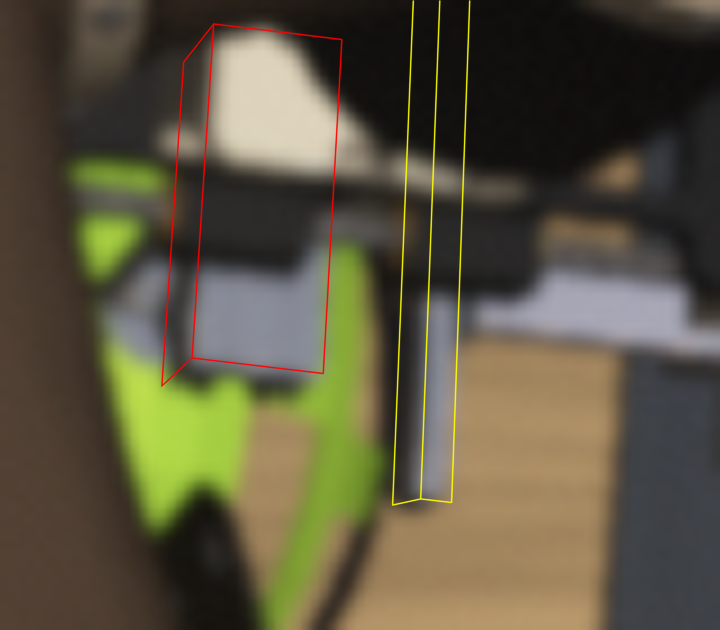

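View pics/o1s.png

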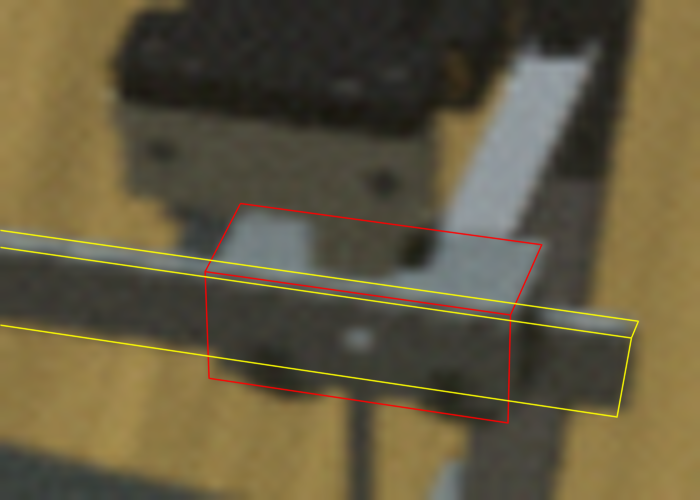

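The overlay agrees within about 0.5 px (1 mm) for both trolley and bar. Next I'll move it across over the bar at 12 mm height and check.

Run:
```python
from m import *
P,q=tcp_for(60,0,13)
bot.line_to(P,velocity=60,ori=q); bot.pause(.4); s=st('over'); print(np.round(tread(s)[0],2),tread(s)[1:])
ov('top','o2t',360,190,80,70,9); ov('side','o2s',270,40,80,60,9)
```

```text
over t19.06 tcp [ 480.  -149.3  327.9] F [ 0.51 -0.02 -3.64] M [-0.18 -0.4   0.06] w13.9
[60.02  0.12 13.01] (np.float64(-0.1439769921514939), np.float64(0.1093690463306942))
```

View pics/o2t.png

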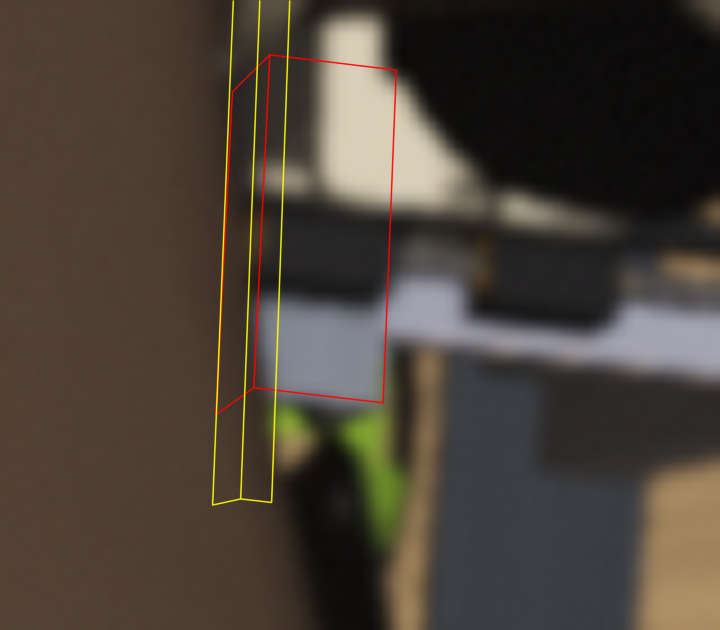

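View pics/o2s.png

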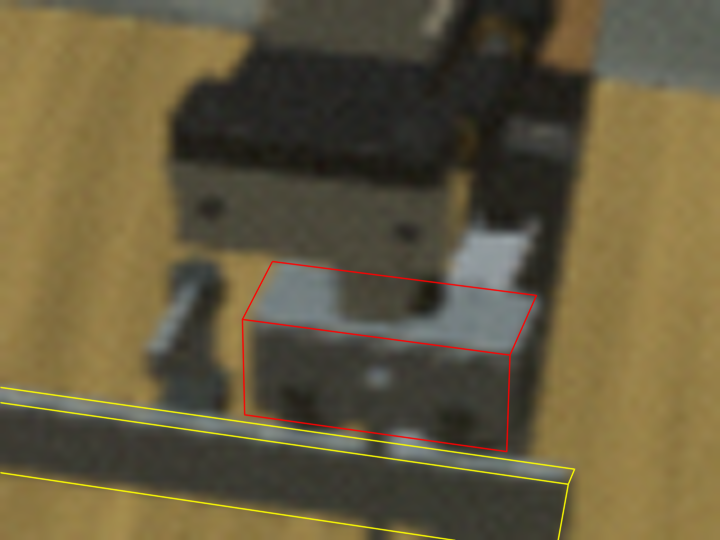

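```bash
cat >> m.py <<'E'
def avg(n=6,dt=.02):
    F=[];M=[]
    for _ in range(n):
        bot.pause(dt); s=bot.read_state(); F.append(s['contact_force']); M.append(s['moment'])
    return np.mean(F,0),np.mean(M,0),s
E
python3 - <<'E'
from m import *
F0,M0,s=avg(10); print('base',np.round(F0,2),np.round(M0,3))
h=13
while h>-4:
    h-= 1.5 if h>8 else (.8 if h>3 else .5)
    P,q=tcp_for(60,0,h); bot.line_to(P,velocity=15,ori=q)
    F,M,s=avg(5); d=F-F0
    print('h%.1f'%h,'t%.2f'%s['t'],'act',np.round(tread(s)[0],2),'dF',np.round(d,2),'dM',np.round(M-M0,3))
    if np.linalg.norm(d)>2.0: break
np.save('base.npy',np.r_[F0,M0,h])
E
```

```text
base [ 0.25 -0.07 -3.66] [-0.164 -0.412  0.027]
h11.5 t19.66 act [ 5.998e+01 -2.000e-02  1.146e+01] dF [-0.53 -0.28 -0.11] dM [-0.016  0.024 -0.025]
h10.0 t19.99 act [ 5.998e+01 -1.000e-02  9.970e+00] dF [-0.4  -0.08 -0.56] dM [-0.003  0.004 -0.047]
h8.5 t20.32 act [ 5.998e+01 -1.000e-02  8.480e+00] dF [-0.63  0.05  0.4 ] dM [ 0.009  0.003 -0.028]
h7.0 t20.66 act [59.98  0.    6.96] dF [-0.01  0.11 -0.08] dM [ 0.004  0.004 -0.016]
h6.2 t20.99 act [6.0e+01 1.0e-02 6.2e+00] dF [-0.5   0.07  0.07] dM [ 0.004 -0.009  0.007]
h5.4 t21.32 act [59.98  0.    5.38] dF [-0.22 -0.37 -0.47] dM [-0.009  0.019 -0.031]
h4.6 t21.66 act [59.99  0.    4.57] dF [-0.23  0.15 -0.06] dM [-0.     0.017 -0.025]
h3.8 t21.99 act [60.01  0.    3.79] dF [-0.38 -0.14  0.01] dM [ 0.002  0.022 -0.011]
h3.0 t22.32 act [6.00e+01 1.00e-02 2.99e+00] dF [-0.09  0.15  0.38] dM [-0.004  0.008 -0.05 ]
h2.2 t22.66 act [ 5.998e+01 -1.000e-02  2.200e+00] dF [-0.14  0.3  -0.32] dM [ 0.007  0.028 -0.026]
h1.7 t22.99 act [ 5.999e+01 -2.000e-02  1.700e+00] dF [-0.5   0.1  -0.13] dM [-0.019 -0.02  -0.041]
h1.2 t23.32 act [ 6.001e+01 -1.000e-02  1.200e+00] dF [-0.21  0.36 -0.13] dM [-0.016 -0.01  -0.02 ]
h0.7 t23.66 act [ 6.018e+01 -3.000e-02  9.100e-01] dF [-0.34 -0.07  1.34] dM [ 0.059  0.045 -0.031]
h0.2 t23.99 act [ 6.044e+01 -4.000e-02  7.800e-01] dF [0.3  0.49 6.24] dM [ 0.256  0.019 -0.047]
```

Contact starts at h≈0.9 mm, close to where the bar top should be. A wheel flange riding on top would have touched near 5 mm. I'll ease off to a light load and check the moments and pictures.

Run:
```python
from m import *
b=np.load('base.npy')
P,q=tcp_for(60,0,.6); bot.line_to(P,velocity=10,ori=q); F,M,s=avg(15); print(np.round(tread(s)[0],2),tread(s)[1:],'dF',np.round(F-b[:3],2),'dM',np.round(M-b[3:6],3))
ov('top','o3t',360,190,80,70,9); ov('side','o3s',270,50,80,60,9)
```

```text
[ 6.006e+01 -5.000e-02  7.600e-01] (np.float64(-0.14422493863193242), np.float64(0.10917315825689083)) dF [0.16 0.47 6.71] dM [ 0.235  0.168 -0.049]
```

View pics/o3s.png

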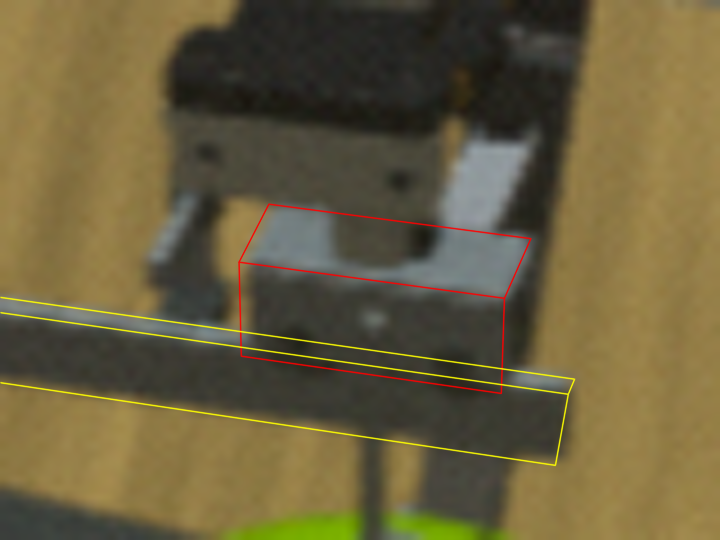

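View pics/o3t.png

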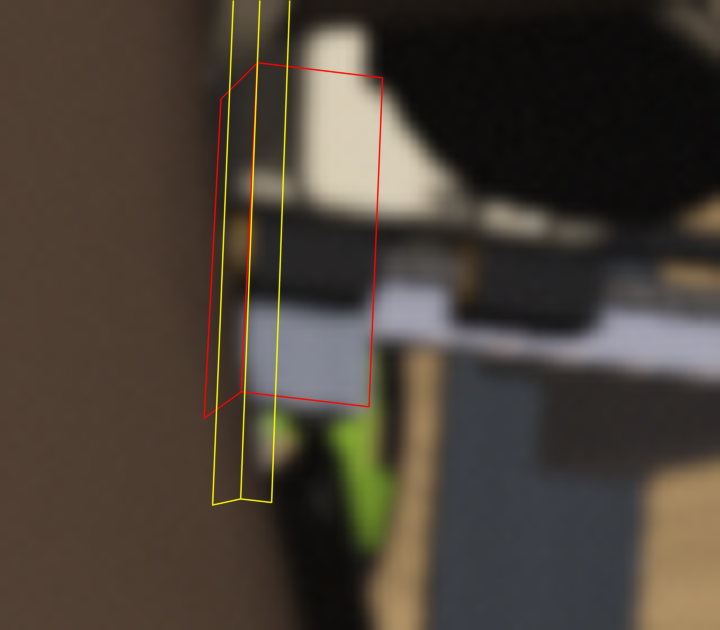

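Run:
```python
from m import *
b=np.load('base.npy')
for h in (.9,1.2):
    P,q=tcp_for(60,0,h); bot.line_to(P,velocity=10,ori=q)
    for k in range(3):
        F,M,s=avg(6); print(h,'t%.2f'%s['t'],np.round(tread(s)[0],2),'dF',np.round(F-b[:3],2),'dM',np.round(M-b[3:6],3))
```

```text
0.9 t24.94 [59.9  -0.06  0.81] dF [0.09 0.03 5.36] dM [ 0.056  0.121 -0.007]
0.9 t25.04 [59.93  0.    0.8 ] dF [ 0.26 -0.39  5.54] dM [ 0.04   0.131 -0.033]
0.9 t25.14 [59.91 -0.    0.8 ] dF [0.16 0.13 4.96] dM [ 0.029  0.122 -0.005]
1.2 t25.49 [5.977e+01 2.000e-02 8.700e-01] dF [ 0.12 -0.47  2.35] dM [-0.126  0.124 -0.   ]
1.2 t25.59 [5.976e+01 2.000e-02 9.000e-01] dF [ 0.16 -0.24  2.07] dM [-0.151  0.084  0.003]
1.2 t25.69 [5.98e+01 1.00e-02 9.20e-01] dF [-0.24 -0.3   1.46] dM [-0.163  0.121  0.019]
```

My and the contact hysteresis suggest the rear wheel touches first. I'll lift slightly and probe the contact height at a few pitches. The lowest contact is the one with both wheels down.

Run:
```python
from m import *
P,q=tcp_for(60,0,2.0); bot.line_to(P,velocity=20,ori=q); bot.pause(.15)
for dp in (0.0,0.025,-0.025):
    pt=RAIL[3]+dp
    P,q=tcp_for(60,0,1.9,pitch=pt); bot.line_to(P,velocity=10,ori=q); bot.pause(.15)
    F0,M0,s=avg(8); 
    print('pitch',pt,np.round(F0,2),np.round(M0,3))
    h=1.9
    while h>-1:
        h-=.2; P,q=tcp_for(60,0,h,pitch=pt); bot.line_to(P,velocity=10,ori=q)
        F,M,s=avg(4); d=F-F0
        if d[2]>.5: print('h%.1f'%h,'t%.2f'%s['t'],np.round(tread(s)[0],2),'dF',np.round(d,2),'dM',np.round(M-M0,3))
        if d[2]>1.5: break
```

```text
pitch 0.1094 [ 0.26 -0.23 -3.7 ] [-0.174 -0.417  0.   ]
h0.7 t28.52 [ 6.014e+01 -2.000e-02  8.900e-01] dF [-0.05  0.91  2.12] dM [ 0.071  0.018 -0.01 ]
pitch 0.1344 [-0.14 -0.3  -3.77] [-0.168 -0.512 -0.025]
h1.1 t30.38 [6.019e+01 1.000e-02 1.320e+00] dF [0.34 0.59 2.12] dM [ 0.071 -0.127  0.012]
pitch 0.0844 [-0.04  0.25 -3.26] [-0.094 -0.273 -0.009]
h1.5 t31.70 [6.006e+01 2.000e-02 1.580e+00] dF [ 0.67 -0.09  0.77] dM [ 0.067 -0.019 -0.007]
h1.3 t32.02 [60.16  0.    1.51] dF [ 0.51 -0.1   2.53] dM [ 0.192 -0.033 -0.023]
```

The V-shaped probe is consistent: it bottoms at pitch 0.1134, with contact at h≈0.82. I'll seat at that pitch and push along with force feedback at about 2 N preload.

```bash
cat >> m.py <<'E'
R2=np.array([415.6,-140.1,-0.1442,0.1134])
E
python3 - <<'E'
from m import *
P,q=tcp_for(60,0,.9,p=R2); bot.line_to(P,velocity=15,ori=q); bot.pause(.2)
F0,M0,s=avg(8); print('base',np.round(F0,2),np.round(M0,3),np.round(tread(s,R2)[0],2))
h=.3; x=60.; 
log=[]
# seat
while 1:
    P,q=tcp_for(x,0,h,p=R2); bot.line_to(P,velocity=10,ori=q); F,M,s=avg(4); d=F-F0
    print('seat h%.2f'%h,'t%.2f'%s['t'],np.round(tread(s,R2)[0],2),'dF',np.round(d,2),'dM',np.round(M-M0,3))
    if d[2]>1.2 or h<-2: break
    h-=.2
ok=True
while x<105 and ok:
    x+=6
    P,q=tcp_for(x,0,h,p=R2); bot.line_to(P,velocity=45,ori=q); F,M,s=avg(3,.015); d=F-F0
    print('x%.0f h%.2f'%(x,h),'t%.2f'%s['t'],np.round(tread(s,R2)[0],2),'dF',np.round(d,2),'dM',np.round(M-M0,2))
    if abs(d).max()>7: ok=False
    h+=np.clip(.04*(d[2]-2.0),-.12,.2)
np.save('base2.npy',np.r_[F0,M0,h,x])
E
```

```text
base [-0.01  0.03 -3.39] [-0.162 -0.423 -0.004] [ 5.988e+01 -1.000e-02  9.400e-01]
seat h0.30 t32.92 [ 5.999e+01 -1.000e-02  3.100e-01] dF [-0.52 -0.24  0.19] dM [-0.015 -0.004 -0.018]
seat h0.10 t33.24 [6.e+01 2.e-02 8.e-02] dF [ 0.42 -0.35 -0.25] dM [-0.002 -0.007  0.006]
seat h-0.10 t33.56 [ 5.998e+01 -2.000e-02 -1.100e-01] dF [-0.14 -0.11  0.03] dM [-0.05  -0.005  0.03 ]
seat h-0.30 t33.88 [59.97 -0.   -0.32] dF [ 0.12  0.25 -0.5 ] dM [-0.001  0.001  0.014]
seat h-0.50 t34.19 [ 6.005e+01  2.000e-02 -4.600e-01] dF [-0.   -0.28  0.22] dM [ 0.006 -0.034  0.018]
seat h-0.70 t34.51 [ 6.014e+01 -2.000e-02 -5.000e-01] dF [0.09 0.17 1.88] dM [ 0.059 -0.027  0.001]
x66 h-0.70 t34.84 [ 6.64e+01  1.00e-02 -5.50e-01] dF [ 0.33 -0.14  3.16] dM [ 0.1  -0.06 -0.01]
x72 h-0.65 t35.17 [ 7.229e+01 -2.000e-02 -5.600e-01] dF [0.65 0.17 2.71] dM [ 0.05 -0.06  0.01]
x78 h-0.62 t35.51 [ 7.824e+01 -1.000e-02 -5.400e-01] dF [ 0.69 -0.14  3.58] dM [ 0.04 -0.07  0.  ]
x84 h-0.56 t35.84 [ 8.42e+01 -2.00e-02 -5.70e-01] dF [ 0.72 -0.37  3.49] dM [ 0.02 -0.05  0.01]
x90 h-0.50 t36.17 [ 9.016e+01 -1.000e-02 -5.500e-01] dF [ 0.56 -0.21  3.69] dM [-0.04 -0.07  0.03]
x96 h-0.43 t36.51 [ 9.598e+01  3.000e-02 -5.100e-01] dF [-1.02  0.57  3.79] dM [ 0.24  0.35 -0.02]
x102 h-0.36 t36.84 [ 1.0207e+02 -4.0000e-02 -5.0000e-01] dF [-0.97 -0.08  2.4 ] dM [ 0.12  0.44 -0.01]
x108 h-0.35 t37.17 [ 1.0816e+02 -1.0000e-02 -4.8000e-01] dF [-1.14  0.32  2.02] dM [0.06 0.41 0.03]
```

It is seated, and the contact height stays constant along the bar, so the slope is right. The finger met the trolley at x≈95 as expected. I'll keep going.

Run:
```python
from m import *
b=np.load('base2.npy'); F0,M0,h,x=b[:3],b[3:6],b[6],b[7]
ok=True
while x<225.5 and ok:
    x=min(x+7,226)
    P,q=tcp_for(x,0,h,p=R2); bot.line_to(P,velocity=50,ori=q); F,M,s=avg(3,.015); d=F-F0
    print('x%.0f h%.2f'%(x,h),'t%.2f'%s['t'],np.round(tread(s,R2)[0],2),'dF',np.round(d,2),'dM',np.round(M-M0,2))
    if abs(d).max()>8: ok=False
    h+=np.clip(.05*(d[2]-2.0),-.1,.2)
np.save('base2.npy',np.r_[F0,M0,h,x])
ov('top','o4t',340,90,120,110,6); ov('side','o4s',170,20,180,120,4)
```

```text
x115 h-0.35 t37.52 [115.33   0.15  -0.48] dF [-0.55  0.32  1.52] dM [0.27 0.16 0.03]
x122 h-0.37 t37.86 [122.41   0.19  -0.48] dF [-0.1   0.69  1.05] dM [ 0.39 -0.02 -0.  ]
x129 h-0.42 t38.20 [129.56   0.17  -0.47] dF [1.08 0.76 0.47] dM [ 0.49 -0.33  0.05]
x136 h-0.49 t38.54 [ 1.3653e+02  1.3000e-01 -4.7000e-01] dF [2.1  1.74 1.11] dM [ 0.63 -0.58  0.04]
x143 h-0.54 t38.88 [ 1.4346e+02  4.0000e-02 -5.1000e-01] dF [1.87 1.01 1.3 ] dM [ 0.55 -0.59  0.03]
x150 h-0.57 t39.23 [ 1.5048e+02  3.0000e-02 -5.2000e-01] dF [1.68 1.23 2.34] dM [ 0.46 -0.54  0.  ]
x157 h-0.56 t39.57 [ 1.5747e+02 -2.0000e-02 -5.1000e-01] dF [1.23 0.92 2.38] dM [ 0.42 -0.58 -0.03]
x164 h-0.54 t39.91 [ 1.6446e+02 -2.0000e-02 -4.9000e-01] dF [1.95 1.51 2.68] dM [ 0.46 -0.54 -0.03]
x171 h-0.50 t40.25 [ 1.7146e+02  1.0000e-02 -4.9000e-01] dF [1.93 1.01 2.73] dM [ 0.44 -0.62 -0.08]
x178 h-0.47 t40.59 [ 1.7844e+02  3.0000e-02 -4.8000e-01] dF [1.83 1.11 2.9 ] dM [ 0.44 -0.57 -0.04]
x185 h-0.42 t40.93 [ 1.8543e+02  4.0000e-02 -4.5000e-01] dF [1.73 1.58 2.63] dM [ 0.47 -0.59 -0.09]
x192 h-0.39 t41.27 [ 1.9241e+02  4.0000e-02 -4.7000e-01] dF [1.85 1.3  2.3 ] dM [ 0.45 -0.55 -0.09]
x199 h-0.38 t41.62 [ 1.9944e+02  6.0000e-02 -4.5000e-01] dF [1.41 1.35 2.2 ] dM [ 0.47 -0.52 -0.11]
x206 h-0.37 t41.96 [ 2.0641e+02  5.0000e-02 -4.6000e-01] dF [1.84 0.82 1.79] dM [ 0.46 -0.53 -0.12]
x213 h-0.38 t42.30 [ 2.1319e+02 -1.0000e-01 -4.1000e-01] dF [0.41 0.62 2.27] dM [ 0.35 -0.11 -0.03]
x220 h-0.36 t42.64 [ 2.2014e+02 -2.1000e-01 -4.3000e-01] dF [ 0.28 -0.78  2.22] dM [-0.08 -0.02  0.02]
x226 h-0.35 t42.96 [ 2.2616e+02 -6.0000e-02 -4.2000e-01] dF [0.35 0.24 2.56] dM [-0.08 -0.03  0.  ]
```

View pics/o4s.png

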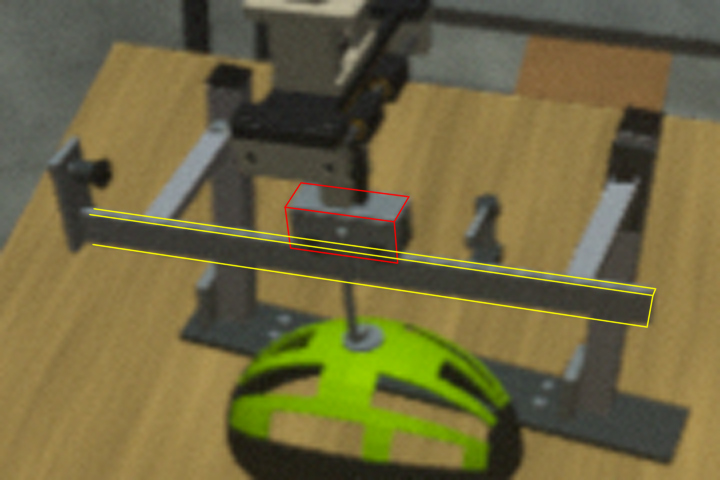

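View pics/o4t.png

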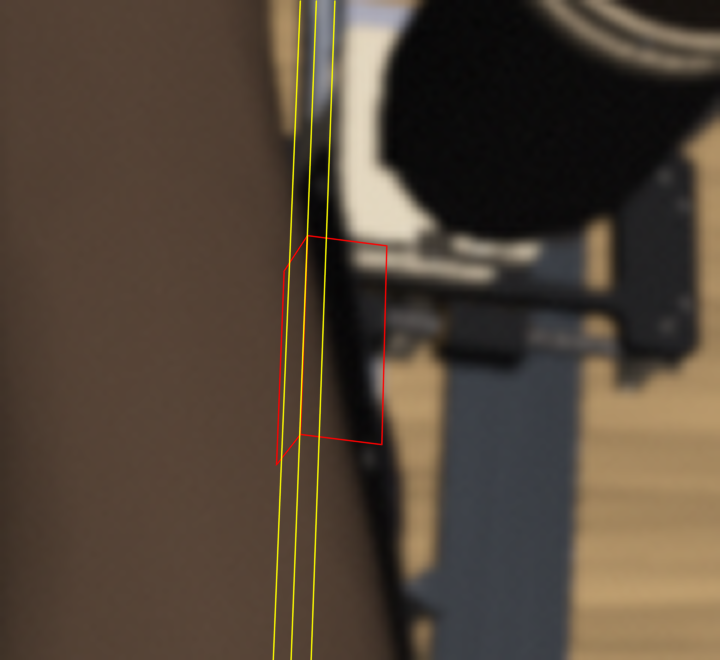

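The finger is shut again behind the trolley at about (291,72), same as in the first picture, and the force dropped at x≈214–220. I'll ease the preload and release.

Run:
```python
from m import *
b=np.load('base2.npy'); F0,M0,h,x=b[:3],b[3:6],b[6],b[7]
for k in range(6):
    P,q=tcp_for(x,0,h,p=R2); bot.line_to(P,velocity=8,ori=q); F,M,s=avg(4); d=F-F0
    print('h%.2f'%h,np.round(tread(s,R2)[0],2),np.round(d,2))
    if d[2]<1.2: break
    h+=.06
bot.move_gripper(60); st('open')
crop('side','r0_s',170,20,190,120,4)
bot.pause(1.5); st(); crop('side','r1_s',170,20,190,120,4)
```

```text
h-0.32 [ 2.2585e+02 -3.0000e-02 -4.2000e-01] [-0.02 -0.85  1.45]
h-0.26 [ 2.2592e+02  2.0000e-02 -3.7000e-01] [ 0.36 -0.92  1.08]
open t44.62 tcp [ 644.4 -173.3  297. ] F [0.28 1.48 0.47] M [-0.17 -0.25  0.04] w59.9
 t46.17 tcp [ 644.4 -173.3  297.1] F [ 0.03  0.67 -0.75] M [-0.14 -0.19  0.06] w60.0
```

View pics/r0_s.png

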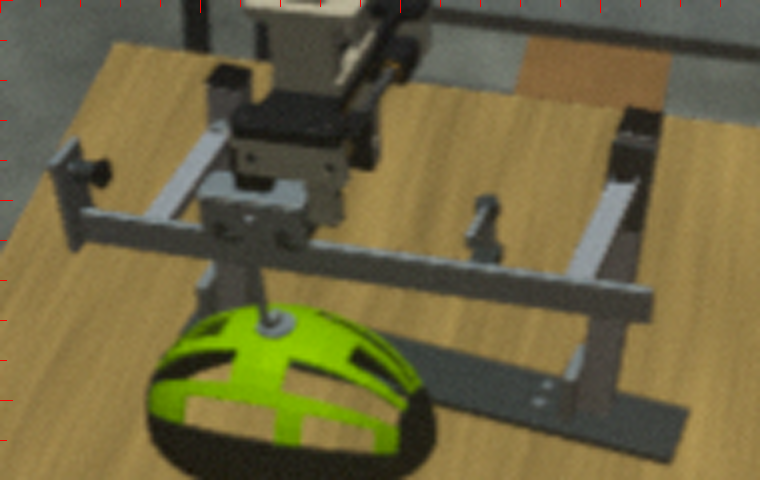

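View pics/r1_s.png

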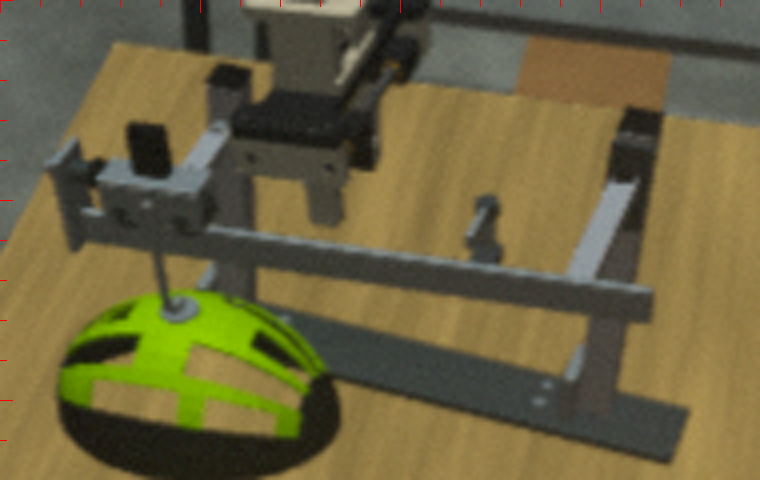

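The trolley rolled down and now sits at the stop, its plate meeting the pad at about (196,63). The back-stop is shut. I'll retreat upward and confirm it stays at rest.

Run:
```python
from m import *
p=bot.read_state()['tcp_pos']; 
bot.line_to([p[0],p[1],p[2]+130],velocity=120); st('up')
j=list(bot.read_state()['joint_pos']); j[0]+=.55; bot.move_joints(j); st('aside')
ov('side','f1_s',160,20,190,120,4); ov('top','f1_t',340,50,140,220,3)
bot.pause(1.5); im=bot.camera('side'); a=cv2.imread('pics/f1_s_raw.png')[:,:,::-1].astype(int)
d=abs(im.astype(int)-a).sum(2); print('changed px in rail area',(d[20:150,160:340]>60).sum())
crop('side','f2_s',0,0,512,384,1,im)
st()
```

```text
up t47.46 tcp [ 644.2 -173.2  426.2] F [-0.16 -0.41  0.29] M [-0.08 -0.22  0.05] w60.2
aside t48.82 tcp [640.  188.  426.3] F [-0.52 -0.21 -0.06] M [ 0.03 -0.27 -0.03] w59.8
changed px in rail area 146
 t50.47 tcp [639.7 189.1 426.1] F [-0.11  0.38 -0.38] M [ 0.03 -0.22 -0.02] w59.6
```

View pics/f1_t.png

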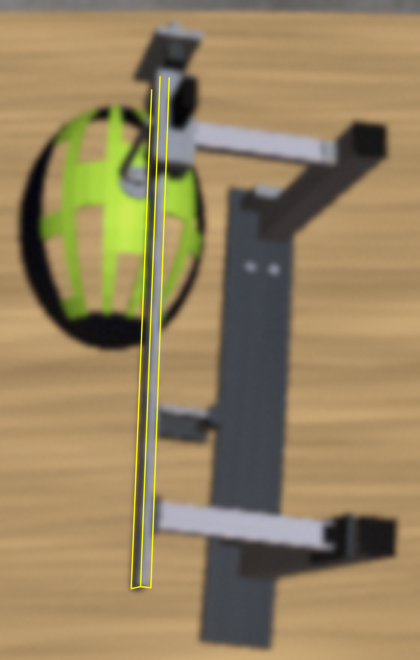

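View pics/f2_s.png

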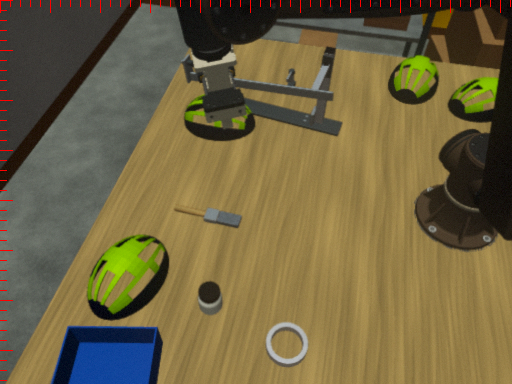

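The side view shows the bystanders unmoved, but the arm hides the trolley. I'll move it further away and check the trolley against the model pose at x≈382.

Run:
```python
from m import *
j=list(bot.read_state()['joint_pos']); j[0]+=.75; bot.move_joints(j); bot.pause(.3); st('aside')
def ov2(nm,name,x,y,w,h,S,xt,p=R2):
    im=bot.camera(nm); v=cv2.cvtColor(cv2.resize(im[y:y+h,x:x+w],None,fx=S,fy=S,interpolation=cv2.INTER_CUBIC),cv2.COLOR_RGB2BGR)
    _,C=quat2(p[2],p[3]); o=rail(p,[xt,0,top(p,xt)-.5])[0]
    for Q in ([[-42,-16,40],[42,-16,40],[42,16,40],[-42,16,40],[-42,-16,40]],[[-42,16,40],[-42,16,5],[42,16,5],[42,16,40]],[[-15,7,80],[15,7,80],[15,-7,80],[-15,-7,80],[-15,7,80]]):
        W=(C@np.array(Q).T).T+o; cv2.polylines(v,[(((proj(nm,W)-[x,y]+.5)*S)*16).astype(int)],False,(0,0,255),1,cv2.LINE_AA,4)
    cv2.imwrite(f'pics/{name}.png',v); return im
a=ov2('side','g_s',170,30,110,90,6,382.5); ov2('top','g_t',340,50,90,80,7,382.5)
bot.pause(1.0); b=bot.camera('side'); d=abs(a.astype(int)-b).sum(2)[20:150,160:340]; print((d>60).sum(),d.max())
crop('side','g_s2',0,0,512,384,1,b); crop('top','g_t2',0,0,512,384,1); print(bot.read_state()['t'])
```

```text
aside t52.55 tcp [339.8 574.  426.2] F [-0.85 -0.29 -0.17] M [ 0.23 -0.06 -0.01] w60.1
0 35
53.75
```

View pics/g_s.png

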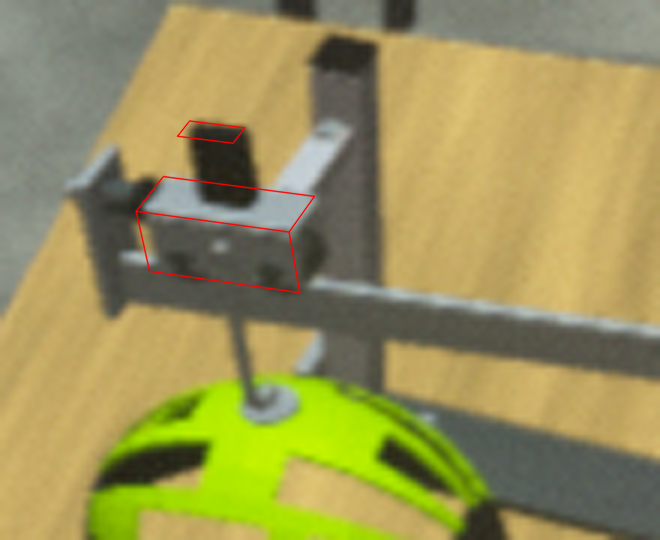

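View pics/g_t.png

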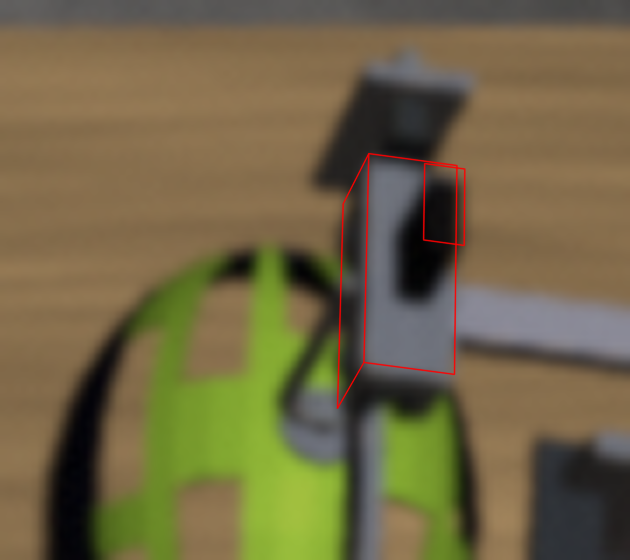

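View pics/g_t2.png

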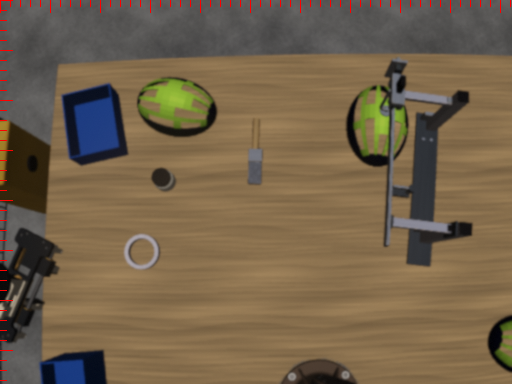

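The trolley is seated at x≈380–382 against the pad, and it isn't moving: no pixels changed over 1 s. The back-stop is shut and the bystanders are in place. Handing in.

Run:
```python
from plant import bot
print(bot.close_job())
```

```text
the job is handed in; nothing more can be done
None
```

The helmet carrier is on the rail, resting against the end stop, and I handed the job in at about 54 s of the 72 s allowed.

**What I did:**
- **Pick and hook:** I took the carrier by its lug and brought its C-strap over the bar from the left at x 60.
- **Seating by feel:** Touching down at three pitches put both wheels level at a pitch of about 0.113 rad. I then seated the trolley with about 2 N.
- **Push:** I pushed it under force feedback. The back-stop engaged at about x 95, and its force disappeared at about x 213–220.
- **Release:** I let go at about x 225 with roughly 1 N still pressing on the bar. The trolley rolled down to the stop by itself.

**Last checks:**
- **Position:** The overlay puts the trolley upright on the bar at about x 380–382, against the pad.
- **At rest:** Nothing near the rail changed between two side pictures 1 s apart.
- **Back-stop and bench:** The back-stop is shut, and the tape, jar and brush are where they started.
- **Robot:** The arm is clear of everything, with the gripper open.

**Not clean or in disagreement:**
- **Wrong arm pose:** My first move to the pick put the arm in a folded-back pose. I moved it back out without touching anything, which cost about 6 s.
- **Highest load on the rail:** The first touch-down at x 60 rose to about 6.7 N, because the arm keeps pushing while it is held against a contact. I eased it off straight away.
- **Position along the bar:** The pictures put the trolley about 1–3 mm further uphill than the arm reading, within the stated camera accuracy.

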